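# Raise the trimming box sash to its mark and start the extractor

### The job

Get the dust extraction box ready for trimming: with the fingers under the lip, push its sliding window up until the lip's flat top is level with the middle of the diamond-shaped marker on the front frame (the other marker, a plain bar, does not count) and leave it standing there. Then press the round start button on the sill in front of the window fully down and let it come back. Only push and press: do not pinch the lip or disturb the small things standing about.

Things in the scene. Friction and masses are not known exactly. Their poses are not given: they have to be found in the camera images.
- dust_box: Fixed white extraction box, 230 wide, 220 deep, 420 high (mm), grey front frame, a tube on each side. Origin on the worktop under the middle of the frame's face; x horizontally into the box, square to the window, y left, z up. A 12 mm thick sill runs 120 mm out towards -x, full width. Jambs 34 mm wide at y = +-98; a header closes the front from z = 285 up.
- sash (a joint): Height of the sliding window, m: 0 at its lowest, where the lip's underside is 100 mm and its top 112 mm above the worktop; grows upward, range 0 to 0.160. The window is counterweighted: it neither falls nor rises by itself, stays where it is left, and takes about 3 to 5 N to move either way. It has no stop at the markers.
- lip (a point): Middle of the flat top of the window's lip, an aluminium ledge 12 mm thick, 130 mm wide (y +-65 mm); axes as dust_box. Its front edge, rounded below like an 8 mm rod along y, is 20 mm further out (-x) than this point, 26 mm in front of the frame; the glass is about 20 mm further in (+x). Below the lip the front is open down to the sill. Top and underside touched at once: a pinch.
- diamond_mark: The marker that counts: a small dark diamond (a 22 mm square plate standing on its corner, 31 mm tall, 8 mm thick) on the face of one jamb, left or right. Origin at its middle, on the jamb's face; axes as dust_box. The lip's top must be level with this middle.
- bar_mark: The other marker, to be ignored: a dark horizontal bar 30 x 12 mm, 8 mm thick, on the other jamb. Origin at its middle.
- start (a joint): Travel of the start button, m: 0 up, 0.006 fully down; springs back; about 5 N when fully down.
- start_top (a point): Centre of the top of the start button, a round dark cap 28 mm across in a grey housing on the sill, some 95 mm in front of the window frame; pressed straight down (world -z). Its top is about 34 mm above the worktop.
- dappen_1: Small dappen dish, 37 mm across, 26 mm high, on the sill near its right end; leave alone. Origin at its foot.
- indicator_tape: Roll of tape lying flat, 69 mm across, 20 mm high, on the worktop in front of the box; leave alone. Origin at its foot.
- impression_tray: U-shaped impression tray, 70 x 55 x 14 mm, on the worktop in front of the box; leave alone. Origin at its foot.
- polish_paste: Round jar, 90 mm across, 32 mm high, on the worktop at the far left; leave alone. Origin at its foot.
- retainer_box: Small retainer box, 58 x 64 x 23 mm, on the worktop at the left; leave alone. Origin at its foot.

How it is judged:
By the outcome, as a careful person would: the job done as asked, in the order asked, and still so for the second after the job is handed in, with the robot touching nothing.
It also fails if it takes over 50 s, if anything falls off the work surface, if the arm or the gripper's body presses on something with over 40 N, if the wrist force passes 120 N, or if a joint passes its speed limit or range.

### The arm

A 6-joint arm with a two-finger parallel gripper is mounted at the origin on a cart in front of the work surface, level with it; the furniture and walls round the work are solid. World frame = base frame: x ahead of the robot, y to its left, z up, the work surface at z = 0. Lengths are in m, angles in rad, forces in N, time in s.
With the tool pointing down it reaches from about 0.3 to 0.775 m from the base axis. Payload 14.6 kg.
Tool frame: the origin (TCP) lies at the very end of the fingers, on their centre line; the grasp point (between the pads) lies 19 mm behind it; z points along the fingers, y is the line along which they close (so a half turn about z gives the same grasp; the last joint's range is limited). The gripper opens to 94 mm and grips with 3 to 60 N. Pads are 16 mm wide; open, the fingers measure 119 mm over their backs; the gripper's body (75 mm by 177 mm) begins 78 mm behind the grasp point.
Start: joints at [1.048, 0.3, 1.521, -0, 1.321, -0.067], TCP at [0.242, 0.494, 0.205] pointing down, gripper open.
Joint ranges: [-3.03, 3.03], [-0.79, 2.21], [0.23, 2.52], [-1.04, 4.18], [0, 3.07], [-2.55, 2.55]. Speed limits (rad/s): [2.22, 2.22, 2.57, 3.14, 3.14, 3.14].

### API

Orientations are given as [roll, pitch, yaw] about the fixed x, y, z axes, in that order (R = Rz(yaw) Ry(pitch) Rx(roll)).
In Python, from station import ctrl, camera, camera_info, finder gives the robot as it stands.
- The arm moves only by the tool carry_out, never from a script. Its argument "motion" is a list of rows, each a list of 2 entries, a list of its own where there are three numbers: the shift along the tool's x, y, z as a fraction of full scale, then the turn about the tool's z as a fraction of full scale. A call has 1 to 12 rows; each row is the pose to reach, as a shift and turn from the pose commanded when the call began, along the tool's axes at that moment, turning the shorter way round; what a row does not reach only later rows make up. Full scale, the value 1, is 200 mm for a shift and 360 degrees for a turn. A row lasts 1/10 s, in which the tool goes at most 50 mm and 8.59 degrees, less where a joint would pass 70% of its speed; a pose out of reach is approached as far as the arm can. A call with a number of a shift or a turn outside -1 to 1 is refused whole. A call with a gripper value outside its range is refused whole. "hand" is the closure, from -1 (fully open) to 1 (shut), set as the call begins (left out, the last holds). The fingers move at their own pace and stop on an object; "force" is the grip in N (left out, the last holds). Time passes only in rows, so rows that repeat a pose let the fingers close. It gives the time, the measured TCP pose, the force, the opening and the grip force at its end, in the units of the state.
- ctrl.get_obs(): the state, without advancing time (a new reading comes with each control period).
- camera(name): name is "side" or "top"; returns (picture, depth): 384x512x3 uint8, blue, green, red; 384x512 float32, m along the optical axis (not along the pixel's ray), 0 where there is no reading.
- camera_info(name): a dict with "camera_matrix" (3x3 intrinsics, pixels), "dist_coeffs" ([k1, k2, p1, p2, k3] as OpenCV has them; the pictures are not rectified), "origin" and "attitude" of the camera in the world. Camera axes: x right, y down, z forward; pixel columns grow to the right and rows downward; lengths in m; the calibration is good to about 2 mm. A picture is of the moment at which its call begins. camera_info takes no time and is no camera call.
- ctrl.hand_in(): hands the job in; it is judged then, once.
Trained networks look in the newest picture that a camera, given by its name, has taken for a name from the list of things; names that differ only in an ending like _2 or _b are one class to them, and where a whole thing is asked for, a point or a joint stands for the part that bears it (a point fixed in the world has none). Each returns a list of dicts, best first, with "conf" (0 to 1); they miss things now and then, are a little off and sometimes report something else, mostly with a low value. They report only what shows in the picture. A call takes as long as a camera call.
- finder.boxes_of(camera, query): "location" ([column, row] in pixels, amid what is visible of it).
- finder.cut_out(camera, query): "mask" (384x512 bool, what is visible of it) and "location" ([column, row] in pixels, amid what is visible of it).
- finder.pinpoint(camera, query): "location" ([column, row] in pixels: a listed point, or the origin of a listed thing).
The state is a dict: "time_s": time; "qpos": joint angles; "joint_vel": joint speeds; "tau": joint torques, N m; "ee_pos": TCP position; "eef_rot": TCP orientation; "force": force on the tool from outside, world axes, zero at the start; "moment": the same for the moment, N m; "grip_width": finger opening in m; "grip_force": force on a finger pad.
Only numpy, scipy, OpenCV 4.12 (cv2) and the standard library are available. Lean on these libraries where they do the work, as an engineer would, in place of code of your own. Each camera call takes 0.05 s, during which the arm holds its last target. There are 200 camera calls.

## Working session

There is one attempt and no reset: what is moved stays moved. The work goes in short steps, Python scripts to look and compute and a tool call to move; the robot and the scene stay as the last step left them, time stands still between calls to the robot, and variables do not carry over. Pictures are saved under pics/ and viewed, at most 10 in all, crops included, and the job is handed in when it is done.

Besides the shell and the picture viewer there is one more tool, called after ">>>" as name(argument=value, ...), one argument or row to a line, values as JSON. carry_out: Moves the arm, as the interface text tells. Its arguments: {"type":"object","properties":{"motion":{"type":"array","items":{"type":"array"}},"hand":{"type":"number"},"force":{"type":"number"}},"required":["motion"]}

```bash
mkdir -p pics
cat > h.py <<'E'
import numpy as np, cv2
from scipy.spatial.transform import Rotation as R
from station import ctrl, camera, camera_info, finder
def cam(n):
    i=camera_info(n); K=np.array(i["camera_matrix"],float); d=np.array(i["dist_coeffs"],float)
    a=np.array(i["attitude"],float); M=a if a.shape==(3,3) else R.from_euler('xyz',a).as_matrix()
    return K,d,np.array(i["origin"],float),M
def ray(n,p):
    K,d,o,M=cam(n); u=cv2.undistortPoints(np.array([[p]],float),K,d)[0,0]
    return o,M@np.array([u[0],u[1],1.])
def at_depth(n,p,depth):
    o,r=ray(n,p); c,w=int(round(p[0])),int(round(p[1]))
    z=depth[max(0,w-1):w+2,max(0,c-1):c+2]; z=z[z>0]
    return o+r*np.median(z) if len(z) else None
def at_z(n,p,z):
    o,r=ray(n,p); return o+r*(z-o[2])/r[2]
E
python3 - <<'E'
from h import *
np.set_printoptions(precision=4,suppress=True)
print(camera_info("side"),camera_info("top"))
for n in("side","top"):
    im,d=camera(n); cv2.imwrite(f"pics/{n}0.png",im); np.save(f"{n}_d.npy",d); np.save(f"{n}_i.npy",im)
    for q in("dust_box","lip","diamond_mark","bar_mark","start_top","dappen_1","indicator_tape","impression_tray"):
        for r in finder.pinpoint(n,q)[:2]:
            print(n,q,round(r["conf"],2),np.array(r["location"]),at_depth(n,r["location"],d))
o=ctrl.get_obs();print(o["ee_pos"],o["eef_rot"],o["time_s"],o["force"])
E
```

```text
{'camera_matrix': array([[346.7193,   0.    , 256.4811],
       [  0.    , 346.7193, 188.6494],
       [  0.    ,   0.    ,   1.    ]]), 'dist_coeffs': array([-0.0811,  0.    ,  0.    ,  0.    ,  0.    ]), 'origin': array([-0.105 , -0.9233,  0.6462]), 'attitude': array([-1.988 , -0.0094, -0.5968])} {'camera_matrix': array([[478.9044,   0.    , 253.1369],
       [  0.    , 478.9044, 194.8697],
       [  0.    ,   0.    ,   1.    ]]), 'dist_coeffs': array([0.0605, 0.    , 0.    , 0.    , 0.    ]), 'origin': array([-0.6067, -0.0246,  1.6903]), 'attitude': array([-2.509 , -0.0118, -1.555 ])}
side dust_box 0.75 [341.9 270.4] [ 0.5781 -0.3796  0.0137]
side dust_box 0.2 [193.4 189.7] [0.4412 0.3557 0.0338]
side lip 0.88 [347.9 233.5] [ 0.6046 -0.3613  0.1232]
side lip 0.45 [195.1 194.9] [0.4459 0.3522 0.0092]
side diamond_mark 0.58 [330.3 199.8] [ 0.6118 -0.2728  0.1945]
side bar_mark 0.37 [382.3 215.6] [ 0.5857 -0.4752  0.239 ]
side start_top 0.45 [316.3 264.5] [ 0.5151 -0.3339  0.0334]
side dappen_1 0.7 [351.  292.7] [ 0.5253 -0.4631  0.0138]
side indicator_tape 0.74 [258.9 272.6] [ 0.3626 -0.2579  0.0207]
side impression_tray 0.53 [283.7 291. ] [ 0.384  -0.3475  0.0062]
top dust_box 0.75 [334.9 202.6] [ 0.5859 -0.3754  0.0196]
top diamond_mark 0.59 [314.1 167.7] [ 0.6234 -0.2675  0.2053]
top bar_mark 0.4 [365.1 167.6] [ 0.5951 -0.4598  0.2458]
top start_top 0.36 [327.1 214.5] [ 0.5141 -0.3348  0.0337]
top dappen_1 0.59 [353.2 215.1] [ 0.5252 -0.4473  0.0169]
top indicator_tape 0.72 [323.6 213.1] [ 0.5212 -0.3208  0.0331]
top indicator_tape 0.46 [306.9 247.8] [ 0.3593 -0.2439  0.0225]
top impression_tray 0.48 [332.9 243.9] [ 0.3904 -0.3527  0.0046]
[0.2421 0.4938 0.2055] [3.1416 0.     2.6858] 0.9 [-0.3054  0.026  -0.0195]
```

Run:
```python
import numpy as np,cv2
s=np.load("side_i.npy");t=np.load("top_i.npy")
cv2.imwrite("pics/sc.png",cv2.resize(s[150:310,240:430],None,fx=3.6,fy=3.6,interpolation=2)[:600,:800])
cv2.imwrite("pics/tc.png",cv2.resize(t[110:270,270:420],None,fx=3.7,fy=3.7,interpolation=2)[:600])
```

```text
(no output)
```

View pics/sc.png

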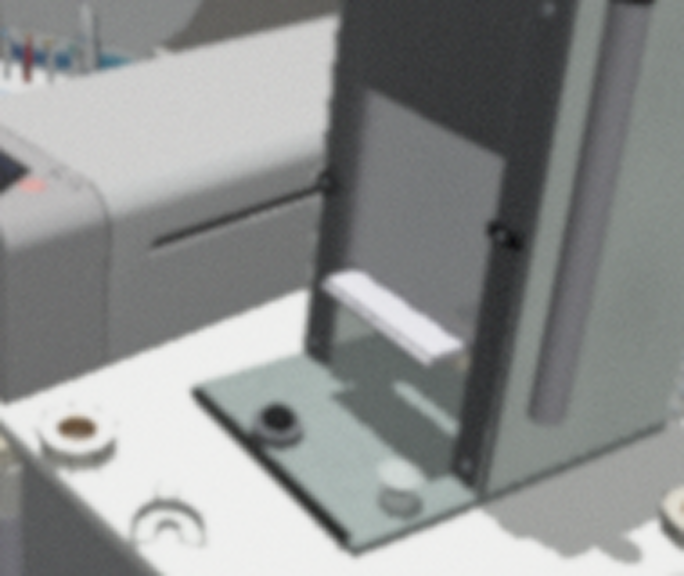

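View pics/tc.png

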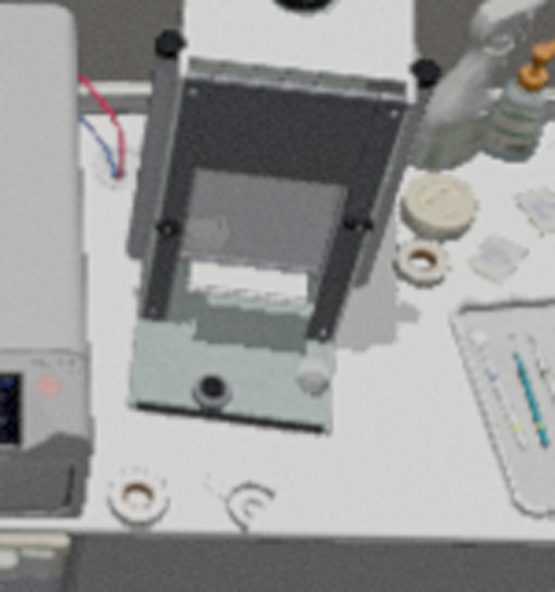

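View pics/side0.png

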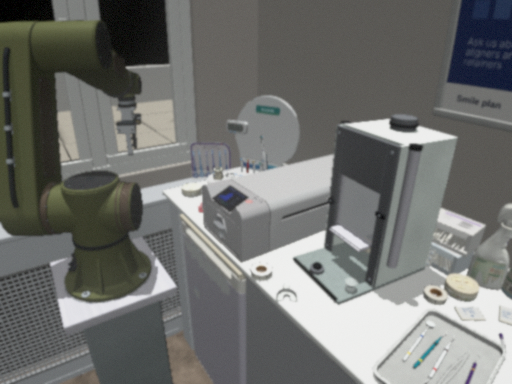

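Run:
```python
from h import *
np.set_printoptions(precision=4,suppress=True)
s=np.load("side_i.npy");t=np.load("top_i.npy")
def z(im,x,y,w,h,f):return cv2.resize(im[y:y+h,x:x+w],(int(w*f),int(h*f)),interpolation=cv2.INTER_CUBIC)
a=np.hstack([z(s,318,188,26,26,11),z(s,367,202,26,26,11)])
b=np.hstack([z(t,301,158,26,26,11),z(t,350,158,26,26,11)])
cv2.imwrite("pics/marks.png",np.vstack([a,b]))
cv2.imwrite("pics/grip.png",np.hstack([z(s,95,60,60,110,5.4),z(t,95,100,66,110,5.4)]) )
for n in("side","top"):
    im,d=camera(n)
    # frame face points
    g=finder.cut_out(n,"lip")
    for r in g[:1]:
        v,u=np.nonzero(r["mask"]);print(n,"lip",r["conf"],len(v),u.min(),u.max(),v.min(),v.max())
        P=np.array([at_depth(n,(x,y),d) for x,y in zip(u,v)]);print(P.min(0),P.max(0),np.median(P,0))
    for q in("diamond_mark","bar_mark","start_top"):
        for r in finder.cut_out(n,q)[:2]:
            v,u=np.nonzero(r["mask"]);print(n,q,r["conf"],len(v),u.mean(),v.mean(),u.min(),u.max(),v.min(),v.max())
```

```text
side diamond_mark 0.57 44 330.8863636363636 199.61363636363637 328 334 196 203
side bar_mark 0.52 48 379.75 215.1875 375 384 212 219
top lip 0.92 1288 319 363 156 191
[ 0.5756 -0.4681  0.0143] [ 0.6853 -0.2919  0.2908] [ 0.6208 -0.3731  0.1766]
```

View pics/marks.png

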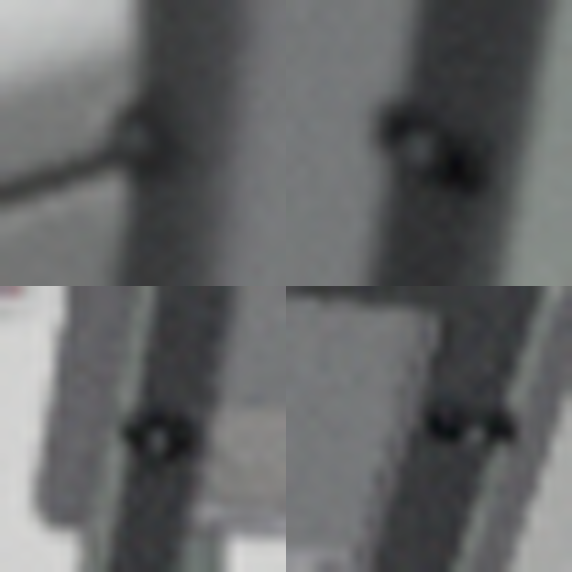

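View pics/grip.png

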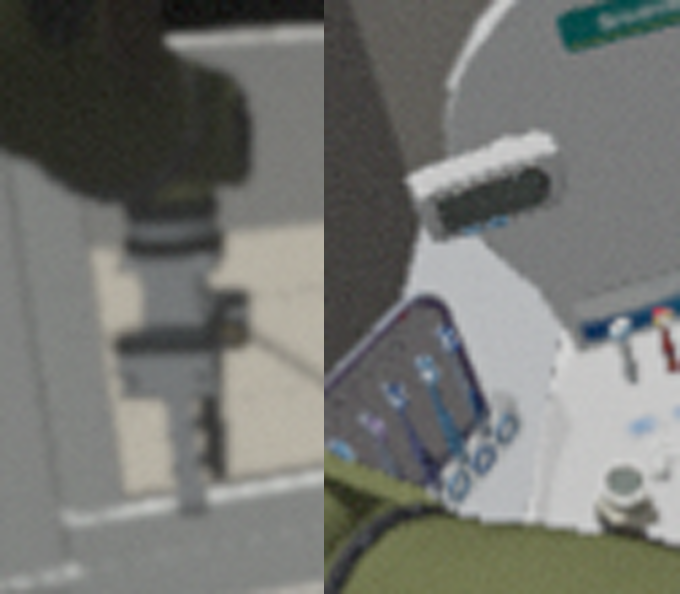

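Side crop: compact diamond on the left jamb (~331,200), wide bar on the right jamb (~380,215). Lip is below both, around (348,233).

Run:
```python
from h import *
np.set_printoptions(precision=4,suppress=True)
K,D,o,M=cam("side"); d=np.load("side_d.npy")
def cloud(n,d):
    K,D,o,M=cam(n); v,u=np.mgrid[0:384,0:512]
    p=cv2.undistortPoints(np.stack([u,v],-1).reshape(-1,1,2).astype(float),K,D)[:,0]
    return (o+(np.c_[p,np.ones(len(p))]@M.T)*d.reshape(-1,1)).reshape(384,512,3)
C={n:cloud(n,np.load(n+"_d.npy")) for n in("side","top")}
for n in C:
    P=C[n]; x0=np.array([.6,-.3725]); 
    ex=np.array([.99,-.13]);ey=np.array([.13,.99])
    q=P.reshape(-1,3); 
    for it in range(4):
        lx=(q[:,:2]-x0)@ex; ly=(q[:,:2]-x0)@ey
        w=.03 if it==0 else .008
        m=(q[:,2]>.29)&(q[:,2]<.4)&(abs(lx)<w)&(abs(ly)<.12)
        A=q[m]; c=A[:,:2].mean(0); 
        k=np.polyfit(A[:,1],A[:,0],1); ey=np.array([k[0],1])/np.hypot(k[0],1); ex=np.array([ey[1],-ey[0]])
        x0=np.array([np.polyval(k,x0[1]),x0[1]])
    ly=(A[:,:2]-x0)@ey
    x0=x0+ey*(np.percentile(ly,1)+np.percentile(ly,99))/2
    print(n,m.sum(),"yaw",np.arctan2(ex[1],ex[0]),"x0",x0,np.percentile(ly,[1,99]),"tilt",np.polyfit(A[:,2],(A[:,:2]-x0)@ex,1))
    lx=(q[:,:2]-x0)@ex; ly=(q[:,:2]-x0)@ey
    m=(abs(ly)<.06)&(lx>-.035)&(lx<0.01)&(q[:,2]>.08)&(q[:,2]<.28)
    L=q[m]; print("lip pts",m.sum(),np.percentile(L[:,2],[5,25,50,75,95]),np.percentile(lx[m],[2,50,98]))
    for a in(.098,-.098):
        m=(abs(ly-a)<.025)&(lx>-.014)&(lx<-.004)&(q[:,2]>.13)&(q[:,2]<.28)
        print("mark",a,m.sum(),np.median(q[m],0) if m.any() else 0,ly[m].mean(),q[m][:,2].min(),q[m][:,2].max())
    for nm,P3 in(("start",(.5145,-.3345)),("dap",(.5255,-.4631)),("tape",(.36,-.245)),("tray",(.39,-.35))):
        v=np.array(P3)-x0;print(nm,v@ex,v@ey)
# triangulate marks
for nm,a,b in(("diamond",(330.6,199.7),(314.1,167.7)),("bar",(379.8,215.2),(365.1,167.6))):
    o1,r1=ray("side",a);o2,r2=ray("top",b);r1/=np.linalg.norm(r1);r2/=np.linalg.norm(r2)
    s=np.linalg.lstsq(np.c_[r1,-r2],o2-o1,rcond=None)[0];p1=o1+s[0]*r1;p2=o2+s[1]*r2;print(nm,(p1+p2)/2,p1-p2)
```

```text
side 2605 yaw -0.12975124667179175 x0 [ 0.6054 -0.3717] [-0.1124  0.1141] tilt [-0.0064  0.0022]
lip pts 364 [0.1128 0.1181 0.1203 0.1213 0.1221] [-0.0278 -0.0142  0.0089]
mark 0.098 35 [ 0.6114 -0.2734  0.194 ] 0.09844303963564709 0.18204728214703375 0.20767091803212595
mark -0.098 50 [ 0.5852 -0.4677  0.2376] -0.09687503570734149 0.19950440782607387 0.24257339589384808
start -0.09496228992724319 0.025078223422427395
dap -0.06741552423794293 -0.10101751679134346
tape -0.25974375976017366 0.09383552994107315
tray -0.21641025061086827 -0.006400227076106397
top 1213 yaw -0.13413800342048943 x0 [ 0.6087 -0.3696] [-0.1092  0.1149] tilt [-0.004   0.0014]
lip pts 253 [0.1119 0.1185 0.1218 0.1254 0.187 ] [-0.0279 -0.01    0.0097]
mark 0.098 38 [ 0.6152 -0.271   0.1991] 0.09739877568429563 0.13386283880434502 0.2771651050038064
mark -0.098 36 [ 0.589  -0.4633  0.234 ] -0.09616490606825713 0.13199584958209365 0.2738404937589958
start -0.09802922568917456 0.022237817591558857
dap -0.06992957548413888 -0.10373586878124932
tape -0.2631107306384476 0.09027160863456296
tray -0.21933792996229737 -0.009773090979989442
diamond [ 0.6262 -0.2669  0.1929] [-0.0086  0.0041 -0.0078]
bar [ 0.6012 -0.4613  0.2322] [-0.0057  0.0034 -0.0058]
```

>>> carry_out(
  motion=[
    [[0,0,-0.25],0],
    [[0,0,-0.5],0],
    [[0,0,-0.75],0],
    [[0,0,-1],0],
    [[0,0,-1],0],
  ],
  hand=1,
)

```text
time_s: 1.9
ee_pos: [0.2423, 0.4943, 0.4124]
eef_rot: [3.131, 0.001, 2.686]
force: [0.7, -0.8, -0.2]
grip_width: 0.0576
grip_force: 0.0
```

>>> carry_out(
  motion=[
    [[-0.17,-0.17,0],0],
    [[-0.34,-0.34,0],0],
    [[-0.51,-0.51,0],0],
    [[-0.68,-0.68,0],0],
    [[-0.85,-0.85,0],0],
    [[-1,-1,0],0],
  ],
)

```text
time_s: 2.5
ee_pos: [0.3337, 0.2242, 0.4054]
eef_rot: [3.141, 0.0, 2.686]
force: [-0.2, 0.4, 0.3]
grip_width: 0.0093
grip_force: 0.0
```

>>> carry_out(
  motion=[
    [[-0.17,-0.17,0],0],
    [[-0.34,-0.34,0],0],
    [[-0.51,-0.51,0],0],
    [[-0.68,-0.68,0],0],
    [[-0.85,-0.85,0],0],
    [[-1,-1,0],0],
  ],
)

```text
time_s: 3.1
ee_pos: [0.4253, -0.0437, 0.4053]
eef_rot: [3.142, 0.0, 2.685]
force: [0.1, 0.7, -0.1]
grip_width: 0.0005
grip_force: 0.0
```

>>> carry_out(
  motion=[
    [[-0.1,-0.12,0],0.022],
    [[-0.2,-0.24,0],0.044],
    [[-0.3,-0.36,0],0.066],
    [[-0.4,-0.48,0],0.088],
    [[-0.5,-0.6,0],0.11],
    [[-0.6,-0.72,0],0.132],
    [[-0.7,-0.84,0],0.154],
    [[-0.75,-0.9,0],0.176],
    [[-0.75,-0.9,0],0.198],
    [[-0.75,-0.9,0],0.198],
  ],
)

```text
time_s: 4.1
ee_pos: [0.4806, -0.2695, 0.4048]
eef_rot: [-3.141, -0.0, 1.439]
force: [0.4, -0.3, 0.0]
grip_width: 0.0007
grip_force: 0.0
```

>>> carry_out(
  motion=[
    [[0,0,-0.2],0],
    [[0,0.1,-0.4],0],
    [[0,0.3,-0.6],0],
    [[0,0.5,-0.75],0],
    [[0,0.7,-0.75],0],
    [[0,0.9,-0.75],0],
    [[0,1,-0.75],0],
    [[0,1,-0.75],0],
  ],
)

```text
time_s: 4.9
ee_pos: [0.6141, -0.269, 0.5024]
eef_rot: [3.116, 0.008, 1.445]
force: [-0.5, 0.2, 0.4]
grip_width: 0.0007
grip_force: 0.0
```

>>> carry_out(
  motion=[
    [[0,0.2,0],0],
    [[0,0.4,0],0],
    [[0,0.6,0],0],
    [[0,0.8,0],0],
    [[0,1,0],0],
    [[0,1,0],0],
  ],
)

```text
time_s: 5.5
ee_pos: [0.6828, -0.2548, 0.4358]
eef_rot: [3.087, 0.014, 1.442]
force: [0.2, -0.1, -0.1]
grip_width: 0.0003
grip_force: 0.0
```

```bash
python3 -c "
from h import *
o=ctrl.get_obs();print(o['time_s'],o['qpos'],o['ee_pos'],o['eef_rot'])"
```

```text
5.5 [-4.07903152e-01  8.05282225e-01  2.35627195e-01  1.47416523e-03
  2.04449473e+00 -2.78429680e-01] [ 0.68280366 -0.25480912  0.43581516] [3.08721419 0.01421265 1.44164567]
```

>>> carry_out(
  motion=[
    [[0,-0.25,0],0],
    [[0,-0.5,0],0],
    [[0,-0.75,0],0],
    [[0,-1,0],0],
  ],
  hand=-1,
)

```text
time_s: 5.9
ee_pos: [0.5503, -0.2388, 0.4309]
eef_rot: [3.087, 0.014, 1.442]
force: [0.8, -0.8, 0.9]
grip_width: 0.0289
grip_force: 0.0
```

>>> carry_out(
  motion=[
    [[0,-0.25,0],0],
    [[0,-0.5,0],0],
    [[0,-0.75,0],0],
    [[0,-1,0],0],
  ],
)

```text
time_s: 6.3
ee_pos: [0.3515, -0.2128, 0.4206]
eef_rot: [3.086, 0.015, 1.442]
force: [-0.4, -0.5, 1.2]
grip_width: 0.061
grip_force: 0.0
```

```bash
python3 -c "
from h import *
o=ctrl.get_obs();print(o['time_s'],o['qpos'],o['ee_pos'],o['eef_rot'])"
```

```text
6.3 [-0.64299482 -0.12509587  1.49612976  0.01444289  1.71450263 -0.51173284] [ 0.35154626 -0.21281549  0.42061633] [3.08576329 0.01510157 1.44158185]
```

>>> carry_out(
  motion=[
    [[0.1,0.2,-0.15],0.023],
    [[0.2,0.4,-0.3],0.046],
    [[0.3,0.6,-0.45],0.069],
    [[0.4,0.8,-0.6],0.092],
    [[0.45,1,-0.65],0.115],
    [[0.45,1,-0.65],0.138],
    [[0.45,1,-0.65],0.161],
    [[0.45,1,-0.65],0.184],
    [[0.45,1,-0.65],0.207],
    [[0.45,1,-0.65],0.23],
    [[0.45,1,-0.65],0.25],
  ],
  hand=1,
)

```text
time_s: 7.4
ee_pos: [0.5564, -0.1471, 0.5603]
eef_rot: [3.127, -0.056, -0.135]
force: [0.3, 0.4, -0.1]
grip_width: 0.0004
grip_force: 0.0
```

>>> carry_out(
  motion=[
    [[1,0,-0.5],0],
    [[1,0,-0.5],0],
    [[1,0,-0.5],0],
    [[1,0,-0.5],0],
    [[1,0,-0.5],0],
    [[1,0,-0.5],0],
    [[1,0,-0.5],0],
    [[1,0,-0.5],0],
    [[1,0,-0.5],0],
    [[1,0,-0.5],0],
  ],
)

```text
time_s: 8.4
ee_pos: [0.6267, -0.1437, 0.5512]
eef_rot: [3.124, -0.083, -0.128]
force: [-0.2, 0.1, -0.3]
grip_width: 0.0006
grip_force: 0.0
```

```bash
python3 -c "
from h import *
o=ctrl.get_obs();print(o['time_s'],o['qpos'],o['ee_pos'],o['eef_rot'],R.from_euler('xyz',o['eef_rot']).as_matrix())"
```

```text
8.4 [-0.28040166  0.63356899  0.23515816 -0.00554904  2.18850653  1.41595123] [ 0.62673637 -0.1436798   0.5511687 ] [ 3.12435079 -0.08269838 -0.12824797] [[ 0.988398   -0.12929017  0.07970852]
 [-0.1274596  -0.99145793 -0.02766264]
 [ 0.08260415  0.01718208 -0.99643431]]
```

>>> carry_out(
  motion=[
    [[1,0,-0.7],0],
  ],
)

```text
time_s: 8.5
ee_pos: [0.6341, -0.1416, 0.5518]
eef_rot: [3.122, -0.108, -0.128]
force: [-0.2, 0.0, -0.2]
grip_width: 0.0007
grip_force: 0.0
```

>>> carry_out(
  motion=[
    [[1,0,-0.7],0],
    [[1,0,-0.7],0],
  ],
)

```text
time_s: 8.7
ee_pos: [0.6433, -0.1363, 0.5529]
eef_rot: [3.119, -0.137, -0.127]
force: [0.4, -0.5, 0.3]
grip_width: 0.0006
grip_force: 0.0
```

>>> carry_out(
  motion=[
    [[1,0,-0.7],0],
    [[1,0,-0.7],0],
    [[1,0,-0.7],0],
    [[1,0,-0.7],0],
  ],
)

```text
time_s: 9.1
ee_pos: [0.6522, -0.1291, 0.5536]
eef_rot: [3.117, -0.163, -0.126]
force: [-0.2, 1.0, -0.5]
grip_width: 0.0005
grip_force: 0.0
```

>>> carry_out(
  motion=[
    [[1,0,-0.7],0],
  ],
)

```text
time_s: 9.2
ee_pos: [0.6573, -0.1274, 0.557]
eef_rot: [3.116, -0.189, -0.126]
force: [0.7, 0.6, 0.5]
grip_width: 0.0002
grip_force: 0.0
```

>>> carry_out(
  motion=[
    [[1,0,-0.7],0],
  ],
)

```text
time_s: 9.3
ee_pos: [0.6614, -0.1252, 0.5626]
eef_rot: [3.114, -0.217, -0.125]
force: [0.6, 0.2, 0.5]
grip_width: 0.0005
grip_force: 0.0
```

>>> carry_out(
  motion=[
    [[1,0,-0.7],0],
  ],
)

```text
time_s: 9.4
ee_pos: [0.6646, -0.1232, 0.5687]
eef_rot: [3.112, -0.245, -0.124]
force: [-0.6, 0.3, 0.6]
grip_width: 0.0001
grip_force: 0.0
```

>>> carry_out(
  motion=[
    [[1,0,-0.7],0],
  ],
)

```text
time_s: 9.5
ee_pos: [0.6673, -0.1211, 0.5753]
eef_rot: [3.11, -0.271, -0.123]
force: [0.2, -0.0, 0.0]
grip_width: 0.0006
grip_force: 0.0
```

>>> carry_out(
  motion=[
    [[1,0,-0.7],0],
  ],
)

```text
time_s: 9.6
ee_pos: [0.6693, -0.1192, 0.5825]
eef_rot: [3.108, -0.298, -0.122]
force: [0.6, 0.8, -0.1]
grip_width: 0.0008
grip_force: 0.0
```

>>> carry_out(
  motion=[
    [[1,0,-0.7],0],
  ],
)

```text
time_s: 9.7
ee_pos: [0.6707, -0.1171, 0.5903]
eef_rot: [3.107, -0.325, -0.122]
force: [-0.5, -0.0, -0.0]
grip_width: 0.0006
grip_force: 0.0
```

>>> carry_out(
  motion=[
    [[1,0,-0.7],0],
  ],
)

```text
time_s: 9.8
ee_pos: [0.6715, -0.1151, 0.5989]
eef_rot: [3.105, -0.352, -0.121]
force: [-0.6, 0.3, -0.2]
grip_width: 0.0002
grip_force: 0.0
```

>>> carry_out(
  motion=[
    [[1,0,-0.7],0],
  ],
)

```text
time_s: 9.9
ee_pos: [0.6717, -0.113, 0.608]
eef_rot: [3.103, -0.379, -0.119]
force: [0.8, -0.5, 0.1]
grip_width: 0.0006
grip_force: 0.0
```

>>> carry_out(
  motion=[
    [[1,0,-0.7],0],
  ],
)

```text
time_s: 10.0
ee_pos: [0.6712, -0.1109, 0.6177]
eef_rot: [3.102, -0.406, -0.118]
force: [0.3, -0.0, -0.6]
grip_width: -0.0001
grip_force: 0.0
```

>>> carry_out(
  motion=[
    [[1,0,-0.7],0],
  ],
)

```text
time_s: 10.1
ee_pos: [0.6701, -0.1087, 0.6279]
eef_rot: [3.1, -0.434, -0.117]
force: [-0.7, 0.1, 0.3]
grip_width: 0.0007
grip_force: 0.0
```

>>> carry_out(
  motion=[
    [[1,0,-0.7],0],
  ],
)

```text
time_s: 10.2
ee_pos: [0.6684, -0.1065, 0.6386]
eef_rot: [3.098, -0.461, -0.116]
force: [-0.1, 0.8, -0.6]
grip_width: 0.0003
grip_force: 0.0
```

>>> carry_out(
  motion=[
    [[1,0,-0.7],0],
  ],
)

```text
time_s: 10.3
ee_pos: [0.666, -0.1043, 0.6498]
eef_rot: [3.097, -0.489, -0.114]
force: [-0.4, 0.1, -0.1]
grip_width: 0.0003
grip_force: 0.0
```

>>> carry_out(
  motion=[
    [[1,0,-0.5],0],
  ],
)

```text
time_s: 10.4
ee_pos: [0.6681, -0.1028, 0.6581]
eef_rot: [3.095, -0.519, -0.113]
force: [-0.7, 0.2, 0.4]
grip_width: 0.0008
grip_force: 0.0
```

>>> carry_out(
  motion=[
    [[1,0,-0.5],0],
  ],
)

```text
time_s: 10.5
ee_pos: [0.6705, -0.1015, 0.6648]
eef_rot: [3.093, -0.545, -0.111]
force: [-0.0, -0.7, -1.3]
grip_width: 0.0006
grip_force: 0.0
```

>>> carry_out(
  motion=[
    [[1,0,-0.5],0],
  ],
)

```text
time_s: 10.6
ee_pos: [0.6716, -0.1, 0.673]
eef_rot: [3.091, -0.573, -0.11]
force: [-0.7, -0.5, -0.0]
grip_width: 0.0006
grip_force: 0.0
```

>>> carry_out(
  motion=[
    [[1,0,-0.5],0],
  ],
)

```text
time_s: 10.7
ee_pos: [0.6717, -0.0984, 0.6824]
eef_rot: [3.09, -0.601, -0.108]
force: [-0.3, 0.3, -0.2]
grip_width: 0.0009
grip_force: 0.0
```

>>> carry_out(
  motion=[
    [[1,0,-0.5],0],
  ],
)

```text
time_s: 10.8
ee_pos: [0.6708, -0.0966, 0.6926]
eef_rot: [3.088, -0.63, -0.106]
force: [-0.5, 0.8, 0.3]
grip_width: 0.0004
grip_force: 0.0
```

>>> carry_out(
  motion=[
    [[1,0,-0.5],0],
  ],
)

```text
time_s: 10.9
ee_pos: [0.6692, -0.0949, 0.7032]
eef_rot: [3.086, -0.659, -0.104]
force: [0.2, 0.2, 0.5]
grip_width: 0.0005
grip_force: 0.0
```

>>> carry_out(
  motion=[
    [[1,0,-0.5],0],
  ],
)

```text
time_s: 11.0
ee_pos: [0.6669, -0.093, 0.7144]
eef_rot: [3.083, -0.687, -0.102]
force: [0.4, -0.9, -0.5]
grip_width: 0.0004
grip_force: 0.0
```

>>> carry_out(
  motion=[
    [[1,0,-0.5],0],
  ],
)

```text
time_s: 11.1
ee_pos: [0.6638, -0.091, 0.7258]
eef_rot: [3.081, -0.716, -0.1]
force: [0.5, -0.3, 0.9]
grip_width: 0.0008
grip_force: 0.0
```

>>> carry_out(
  motion=[
    [[1,0,-0.5],0],
  ],
)

```text
time_s: 11.2
ee_pos: [0.66, -0.089, 0.7376]
eef_rot: [3.079, -0.744, -0.098]
force: [0.4, -0.5, 0.6]
grip_width: 0.0004
grip_force: 0.0
```

>>> carry_out(
  motion=[
    [[1,0,-0.5],0],
  ],
)

```text
time_s: 11.3
ee_pos: [0.6555, -0.0869, 0.7498]
eef_rot: [3.077, -0.773, -0.095]
force: [0.4, 0.4, 0.1]
grip_width: 0.0007
grip_force: 0.0
```

>>> carry_out(
  motion=[
    [[1,0,-0.5],0],
  ],
)

```text
time_s: 11.4
ee_pos: [0.6503, -0.0847, 0.7623]
eef_rot: [3.074, -0.801, -0.092]
force: [-0.8, 1.1, 0.2]
grip_width: 0.0004
grip_force: 0.0
```

>>> carry_out(
  motion=[
    [[1,0,-0.5],0],
  ],
)

```text
time_s: 11.5
ee_pos: [0.6444, -0.0824, 0.775]
eef_rot: [3.072, -0.83, -0.089]
force: [0.3, 0.5, -0.3]
grip_width: 0.0005
grip_force: 0.0
```

```bash
python3 -c "
from h import *
np.set_printoptions(precision=4,suppress=True)
o=ctrl.get_obs();print(o['time_s'],o['qpos'],o['ee_pos'],o['eef_rot'],R.from_euler('xyz',o['eef_rot']).as_matrix())"
```

```text
11.5 [-0.1834  0.3792  0.2356 -0.0006  1.695   1.5074] [ 0.6444 -0.0824  0.775 ] [ 3.0717 -0.8296 -0.0895] [[ 0.6725 -0.1405  0.7266]
 [-0.0603 -0.989  -0.1353]
 [ 0.7376  0.0472 -0.6735]]
```

>>> carry_out(
  motion=[
    [[-0.2,0.13,0.06],0],
    [[-0.4,0.26,0.12],0],
    [[-0.6,0.39,0.18],0],
    [[-0.8,0.52,0.24],0],
    [[-1,0.65,0.3],0],
  ],
)

```text
time_s: 12.0
ee_pos: [0.563, -0.1755, 0.6397]
eef_rot: [3.071, -0.83, -0.089]
force: [1.8, -0.4, 1.5]
grip_width: 0.0004
grip_force: 0.0
```

>>> carry_out(
  motion=[
    [[-0.2,0.13,0.06],0],
    [[-0.4,0.26,0.12],0],
    [[-0.6,0.39,0.18],0],
    [[-0.8,0.52,0.24],0],
    [[-1,0.65,0.3],0],
    [[-1,0.65,0.3],0],
  ],
)

```text
time_s: 12.6
ee_pos: [0.4523, -0.302, 0.454]
eef_rot: [3.077, -0.823, -0.098]
force: [0.5, 0.8, 0.3]
grip_width: -0.0001
grip_force: 0.0
```

```bash
cat >> h.py <<'E'
B=np.array([.607,-.3705,0]); ya=-.132
RB=R.from_euler('z',ya).as_matrix()
def st():
    np.set_printoptions(precision=4,suppress=True)
    o=ctrl.get_obs(); M=R.from_euler('xyz',o['eef_rot']).as_matrix()
    print(o['time_s'],'q',o['qpos'],'p',o['ee_pos'],'box mm',RB.T@(o['ee_pos']-B)*1000,'f box',RB.T@o['force'],'toolz',M[:,2])
    return np.array(o['ee_pos']),M
def to(x,y,z):
    p,M=st(); print('shift',M.T@(B+RB@np.array([x,y,z])/1000-p)/.2)
def box(x,y,z):
    p,M=st(); print('shift for box-axes move',M.T@(RB@np.array([x,y,z])/1000)/.2)
E
python3 -c "
from h import *
to(-60,0,80)"
```

```text
12.6 q [-0.9007 -0.1942  1.6734  0.5854  1.0586  0.6642] p [ 0.4523 -0.302   0.454 ] box mm [-162.3852   47.5625  453.9542] f box [0.4041 0.8668 0.3326] toolz [ 0.7219 -0.1355 -0.6786]
shift [-1.0285  0.1489  1.6537]
```

>>> carry_out(
  motion=[
    [[-0.15,0.02,0.2],0],
    [[-0.3,0.04,0.4],0],
    [[-0.45,0.06,0.6],0],
    [[-0.6,0.08,0.8],0],
    [[-0.7,0.1,1],0],
    [[-0.7,0.1,1],0],
  ],
)

```text
time_s: 13.2
ee_pos: [0.5029, -0.3372, 0.2165]
eef_rot: [3.08, -0.822, -0.094]
force: [0.4, -0.0, 0.7]
grip_width: 0.0004
grip_force: 0.0
```

```bash
python3 -c "
from h import *
to(-60,0,80)"
```

```text
13.2 q [-0.8611  0.1198  1.9283  0.9336  0.6129  0.1735] p [ 0.5029 -0.3372  0.2165] box mm [-107.6065   19.2934  216.4979] f box [0.4134 0.0342 0.6674] toolz [ 0.7217 -0.1306 -0.6797]
shift [-0.3402  0.0657  0.6416]
```

>>> carry_out(
  motion=[
    [[-0.11,0.02,0.21],0],
    [[-0.22,0.04,0.42],0],
    [[-0.34,0.066,0.64],0],
    [[-0.34,0.066,0.64],0],
    [[-0.34,0.066,0.64],0],
  ],
)

```text
time_s: 13.7
ee_pos: [0.5487, -0.3647, 0.0883]
eef_rot: [3.071, -0.83, -0.088]
force: [-0.3, 0.2, 0.8]
grip_width: 0.0007
grip_force: 0.0
```

```bash
python3 -c "
from h import *
to(-18,0,80)
im,d=camera('side');cv2.imwrite('pics/a1.png',cv2.resize(im[170:310,230:410],None,fx=4,fy=4,interpolation=2))"
```

```text
13.7 q [-0.8266  0.4384  1.8816  1.3697  0.4696 -0.307 ] p [ 0.5487 -0.3647  0.0883] box mm [-58.5626  -1.9395  88.2898] f box [-0.3265  0.1915  0.828 ] toolz [ 0.7268 -0.1348 -0.6735]
shift [ 0.1065 -0.0133  0.1773]
```

View pics/a1.png

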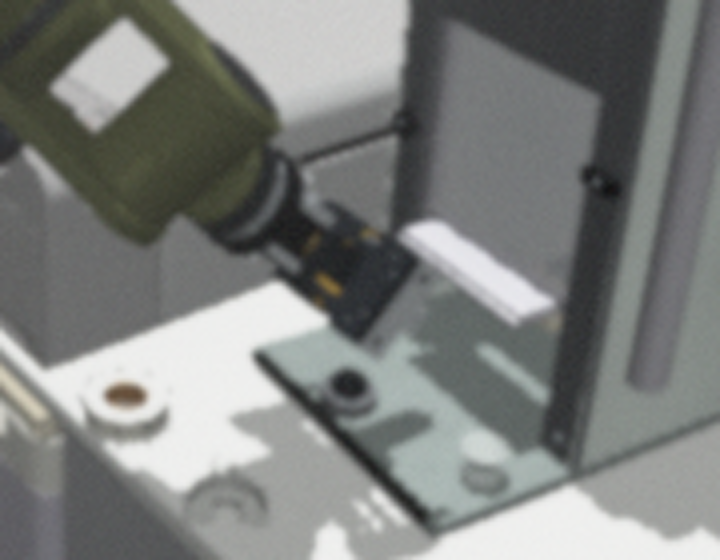

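The gripper is tilted, fingertips just in front of and below the lip (crop ~(420,290)); the button and dish are clear.

>>> carry_out(
  motion=[
    [[0.07,-0.01,0.07],0],
    [[0.13,-0.02,0.14],0],
    [[0.14,-0.02,0.15],0],
    [[0.14,-0.02,0.15],0],
  ],
)

```text
time_s: 14.15
ee_pos: [0.5897, -0.3668, 0.0908]
eef_rot: [3.067, -0.832, -0.085]
force: [0.2, 1.0, -2.1]
grip_width: 0.0002
grip_force: 0.8
```

```bash
python3 -c "
from h import *
st(); box(0,0,10)"
```

```text
14.15 q [-0.7698  0.4887  1.7936  1.3196  0.4351 -0.2093] p [ 0.5897 -0.3668  0.0908] box mm [-17.5956   1.4413  90.8385] f box [ 0.1085  0.9865 -2.1101] toolz [ 0.7282 -0.1373 -0.6715]
14.15 q [-0.7698  0.4887  1.7936  1.3196  0.4351 -0.2093] p [ 0.5897 -0.3668  0.0908] box mm [-17.5956   1.4413  90.8385] f box [ 0.1085  0.9865 -2.1101] toolz [ 0.7282 -0.1373 -0.6715]
shift for box-axes move [ 0.037   0.0025 -0.0336]
```

>>> carry_out(
  motion=[
    [[0.022,0.0015,-0.02],0],
    [[0.044,0.003,-0.04],0],
    [[0.066,0.0045,-0.06],0],
    [[0.088,0.006,-0.08],0],
    [[0.11,0.0075,-0.1],0],
    [[0.132,0.009,-0.12],0],
    [[0.154,0.0105,-0.14],0],
    [[0.176,0.012,-0.16],0],
    [[0.198,0.0135,-0.18],0],
    [[0.21,0.0145,-0.19],0],
    [[0.21,0.0145,-0.19],0],
    [[0.21,0.0145,-0.19],0],
  ],
)

```text
time_s: 15.35
ee_pos: [0.5893, -0.3668, 0.1429]
eef_rot: [3.071, -0.828, -0.09]
force: [-2.4, 0.8, 0.0]
grip_width: 0.0005
grip_force: 1.1
```

```bash
cat >> h.py <<'E'
def cloud(n,d):
    K,D,o,M=cam(n); v,u=np.mgrid[0:384,0:512]
    p=cv2.undistortPoints(np.stack([u,v],-1).reshape(-1,1,2).astype(float),K,D)[:,0]
    return o+(np.c_[p,np.ones(len(p))]@M.T)*d.reshape(-1,1)
def measure(n,y0=-.062,y1=.062):
    im,d=camera(n); q=(cloud(n,d)-B)@RB; lx,ly,z=q.T
    m=(ly>y0)&(ly<y1)&(lx>-.024)&(lx<.008)&(z>.1)&(z<.26)
    # lip top: mode of heights
    h,e=np.histogram(z[m],80,(.1,.26)); k=h.argmax(); s=m&(abs(z-(e[k]+.001))<.005)
    print(n,'lip top mm',np.median(z[s])*1000,s.sum(),'mode',e[k],'y',np.percentile(ly[s],[5,95]))
    a=(abs(ly-.098)<.025)&(lx>-.014)&(lx<-.004)&(z>.15)&(z<.25)
    print('  diamond face',np.median(z[a])*1000,z[a].min()*1000,z[a].max()*1000,a.sum())
    return im
E
python3 -c "
from h import *
st(); ims=[measure('side',-.062,-.025),measure('top')]
cv2.imwrite('pics/a2.png',np.hstack([cv2.resize(ims[0][180:270,300:400],None,fx=4,fy=4,interpolation=2),cv2.resize(ims[1][130:220,290:390],None,fx=4,fy=4,interpolation=2)]))
for n in('side','top'):
  for k in('lip','diamond_mark'):
    for r in finder.pinpoint(n,k)[:1]: print(n,k,r['conf'],r['location'])
"
```

```text
15.35 q [-0.7701  0.4008  1.7693  1.0946  0.4766  0.041 ] p [ 0.5893 -0.3668  0.1429] box mm [-18.0442   1.3418 142.9316] f box [-2.4456  0.523   0.0063] toolz [ 0.7254 -0.1355 -0.6749]
side lip top mm 174.0011091898594 84 mode 0.17200000000000001 y [-0.0594 -0.0265]
  diamond face 199.9969628785849 196.63799096431387 207.3252456713113 19
top lip top mm 175.4309574345184 116 mode 0.174 y [-0.0568  0.0573]
  diamond face 194.66319405653107 152.8525492167627 208.20868051818906 17
side lip 0.63 [351.1, 215.7]
side diamond_mark 0.64 [381.6, 214.3]
top lip 0.83 [338.3, 176.0]
top diamond_mark 0.59 [331.0, 244.9]
```

View pics/a2.png

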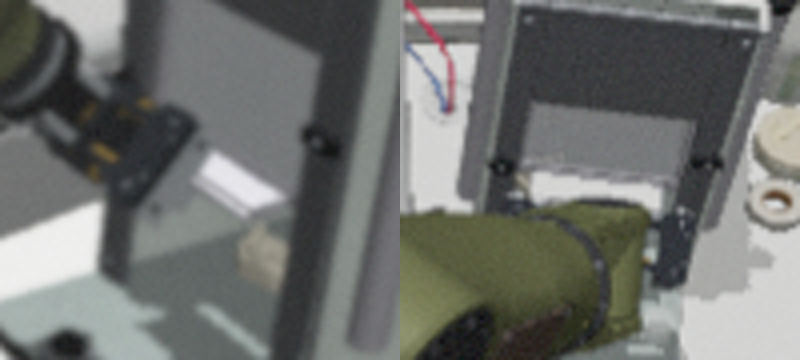

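Left marker remains the diamond (the occluded view made the finder fall back on the bar). The lip rides on the finger at ~174 mm; now refining the diamond's height from the first, unoccluded pictures.

Run:
```python
from h import *
np.set_printoptions(precision=2,suppress=True)
for n,x0,yw,(cu,cv),lip in(("side",(.6054,-.3717),-.1298,(331,200),(120.3,174.0)),("top",(.6087,-.3696),-.134,(314,168),(121.8,175.4))):
    im=np.load(n+"_i.npy").astype(float).mean(2); d=np.load(n+"_d.npy")
    Rb=R.from_euler('z',yw).as_matrix(); b=np.array([*x0,0])
    q=((cloud(n,d)-b)@Rb).reshape(384,512,3)
    K,D,o,M=cam(n)
    # rectify the frame's front onto a 1 mm grid at lx=-8 mm, for both jambs
    for side in(.098,-.098):
        zs=np.arange(.15,.27,.0005); ys=np.arange(side-.024,side+.024,.0005)
        out={}
        for lx in(-.008,0):
            Y,Z=np.meshgrid(ys,zs); P=b+np.stack([np.full_like(Y,lx),Y,Z],-1).reshape(-1,3)@Rb.T
            rv=cv2.Rodrigues(M.T)[0]; uv=cv2.projectPoints(P,rv,-M.T@o,K,D)[0].reshape(*Y.shape,2).astype(np.float32)
            g=cv2.remap(im.astype(np.float32),uv[...,0],uv[...,1],cv2.INTER_CUBIC)
            c=abs(ys-side)<.012
            prof=g[:,c].mean(1); bg=np.median(prof); w=np.clip(bg-prof-3,0,None)
            k=w.argmax(); m=abs(zs-zs[k])<.022
            W=np.clip(bg-g-6,0,None); W[~m]=0; W[:,abs(ys-side)>.02]=0
            print(n,side,lx,'bg',bg,'min',prof.min(),'z prof',(w*m)@zs/(w*m).sum()*1000,'2D z',(W*Z).sum()/W.sum()*1000,'y',(W*Y).sum()/W.sum()*1000,'extent z',zs[(w>.4*w.max())&m][[0,-1]]*1000,'rms z,y',np.sqrt((W*(Z-(W*Z).sum()/W.sum())**2).sum()/W.sum())*1000,np.sqrt((W*(Y-(W*Y).sum()/W.sum())**2).sum()/W.sum())*1000)
    print(n,'lip',lip)
    a=(abs(q[...,1]-.098)<.02)&(q[...,0]<-.005)&(q[...,0]>-.012)&(abs(q[...,2]-.195)<.03)
    print('depth pts',a.sum(),np.median(q[a],0)*1000,q[a].mean(0)*1000)
```

```text
side 0.098 -0.008 bg 86.515526 min 49.61684 z prof 192.06421437791818 2D z 189.17070983825502 y 90.58415577899557 extent z [181.  203.5] rms z,y 11.314726227676726 8.054939945028257
side 0.098 0 bg 64.852455 min 47.470516 z prof 189.46487825535883 2D z 189.8843176971154 y 99.10124968884097 extent z [177.5 201. ] rms z,y 7.823791253219014 5.385696734455662
side -0.098 -0.008 bg 56.330196 min 36.021656 z prof 237.60735617460222 2D z 237.2247664003707 y -103.18577409890095 extent z [230. 245.] rms z,y 4.814763578407981 7.396503485166949
side -0.098 0 bg 53.25383 min 37.16006 z prof 232.28663619243952 2D z 232.0697140720603 y -96.6535654978374 extent z [224.5 240. ] rms z,y 4.097442712032895 7.258515660066557
side lip (120.3, 174.0)
depth pts 31 [ -7.02  98.25 193.94] [ -7.27  98.09 193.91]
top 0.098 -0.008 bg 63.370422 min 38.203938 z prof 195.46780292684628 2D z 195.66512370224996 y 96.07369801650822 extent z [182.  207.5] rms z,y 8.272935481581714 6.441126947529652
top 0.098 0 bg 64.65232 min 38.616497 z prof 186.07481478628185 2D z 186.35297132539375 y 95.55946022434013 extent z [172.5 198. ] rms z,y 8.36932399608678 6.531912606757263
top -0.098 -0.008 bg 64.09972 min 35.547787 z prof 239.45194342952993 2D z 238.870028132561 y -94.53441556838588 extent z [231. 248.] rms z,y 6.468700827044664 8.550728848788097
top -0.098 0 bg 60.73792 min 35.25226 z prof 230.03042627162802 2D z 229.30231965756613 y -96.31243465406209 extent z [221. 239.] rms z,y 5.45990296172133 8.650718948985485
top lip (121.8, 175.4)
depth pts 20 [ -7.65  95.72 194.89] [ -7.73  96.36 194.23]
```

>>> carry_out(
  motion=[
    [[0.015,0.001,-0.0135],0],
    [[0.03,0.002,-0.027],0],
    [[0.045,0.003,-0.0405],0],
    [[0.06,0.004,-0.054],0],
    [[0.068,0.005,-0.062],0],
    [[0.068,0.005,-0.062],0],
    [[0.068,0.005,-0.062],0],
  ],
)

```text
time_s: 16.35
ee_pos: [0.5893, -0.3669, 0.1613]
eef_rot: [3.071, -0.828, -0.089]
force: [-3.7, 1.5, -1.2]
grip_width: 0.0003
grip_force: 1.6
```

```bash
python3 -c "
from h import *
st()
for k in range(2): measure('side',-.062,-.025);measure('top')
"
```

```text
16.35 q [-0.7702  0.3729  1.7577  1.0292  0.496   0.1148] p [ 0.5893 -0.3669  0.1613] box mm [-18.0153   1.2795 161.2904] f box [-3.8716  1.019  -1.1805] toolz [ 0.7254 -0.1354 -0.6749]
side lip top mm 192.68907854774446 83 mode 0.192 y [-0.0615 -0.0267]
  return _methods._mean(a, axis=axis, dtype=dtype,
  ret = ret.dtype.type(ret / rcount)
Traceback (most recent call last):
  File "h.py", line 39, in measure
    print('  diamond face',np.median(z[a])*1000,z[a].min()*1000,z[a].max()*1000,a.sum())
                                                ~~~~~~~~^^
ValueError: zero-size array to reduction operation minimum which has no identity
```

>>> carry_out(
  motion=[
    [[-0.04,0,0],0],
    [[-0.1,0,0],0],
    [[-0.1,0,-0.2],0],
    [[-0.1,0,-0.4],0],
    [[-0.1,0,-0.65],0],
    [[-0.1,0,-0.9],0],
    [[-0.1,0,-0.9],0],
    [[-0.1,0,-0.9],0],
  ],
)

```text
time_s: 17.2
ee_pos: [0.4453, -0.3419, 0.2692]
eef_rot: [3.068, -0.829, -0.088]
force: [1.1, -0.5, -0.7]
grip_width: 0.0005
grip_force: 0.0
```

```bash
sed -i "s/^    print('  diamond.*/    if a.any(): print('  diamond face',np.median(z[a])*1000,a.sum())/" h.py; python3 -c "
from h import *
st()
for k in range(2): a=measure('side');b=measure('top')
for n in('side','top'):
  for k in('lip','diamond_mark','start_top'):
    for r in finder.pinpoint(n,k)[:1]: print(n,k,r['conf'],r['location'])
cv2.imwrite('pics/a3.png',np.hstack([cv2.resize(a[180:280,300:400],None,fx=4,fy=4,interpolation=2),cv2.resize(b[130:230,290:390],None,fx=4,fy=4,interpolation=2)]))
"
```

```text
17.2 q [-0.9792 -0.0329  1.9583  0.8617  0.7656  0.2065] p [ 0.4453 -0.3419  0.2692] box mm [-164.1044    7.062   269.1825] f box [ 1.1397 -0.3805 -0.6819] toolz [ 0.7262 -0.1379 -0.6735]
side lip top mm 192.8684585417355 261 mode 0.192 y [-0.0569  0.0525]
  diamond face 195.36746886038722 41
top lip top mm 191.55669460082422 158 mode 0.19 y [-0.0541  0.0536]
  diamond face 195.55869461513572 20
side lip top mm 192.9652947087964 244 mode 0.192 y [-0.0558  0.0545]
  diamond face 195.36847451618326 41
top lip top mm 193.0873131104461 152 mode 0.192 y [-0.0573  0.0542]
  diamond face 198.84236222111414 24
side lip 0.66 [352.0, 212.8]
side diamond_mark 0.41 [331.4, 197.8]
side start_top 0.53 [316.9, 259.5]
top lip 0.98 [340.0, 177.6]
top diamond_mark 0.62 [314.8, 169.7]
```

View pics/a3.png

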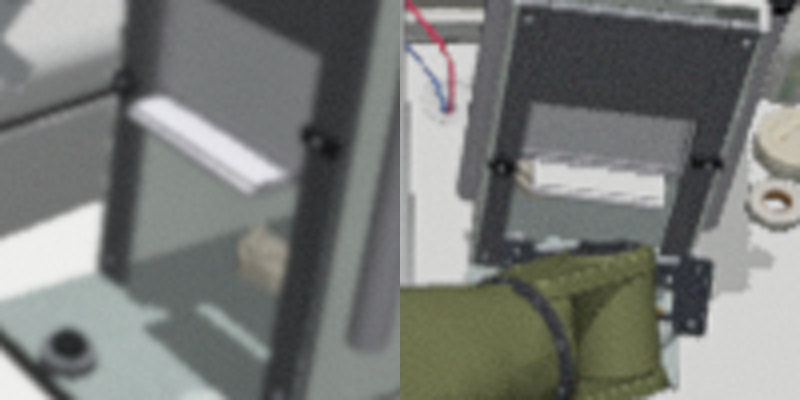

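Run:
```python
from h import *
np.set_printoptions(precision=2,suppress=True)
for n,x0,yw in(("side",(.6054,-.3717),-.1298),("top",(.6087,-.3696),-.134)):
    Rb=R.from_euler('z',yw).as_matrix(); b=np.array([*x0,0])
    ds=np.stack([camera(n)[1] for _ in range(6)]); d=np.median(ds,0)
    q=(cloud(n,d)-b)@Rb*1000; x,y,z=q.T
    for yy in(98,-98):
        for lo,hi in((-11,-5),(-10,-6),(-13,-4)):
            a=(abs(y-yy)<20)&(x>lo)&(x<hi)&(z>165)&(z<265); zc=np.median(z[a]); a&=abs(z-zc)<20
            print(n,yy,(lo,hi),a.sum(),'mean',q[a].mean(0),'z mid-range',(z[a].min()+z[a].max())/2,z[a].min(),z[a].max())
    a=(abs(y)<55)&(x>-20)&(x<2)&(abs(z-193)<8)
    print(n,'lip',a.sum(),np.median(z[a]),z[a].mean(),z[a].std())
    a=(abs(y)<100)&(x>-70)&(x<-40)&(z<25); print('sill (12)',np.median(z[a]))
```

```text
side 98 (-11, -5) 35 mean [ -6.97  98.68 194.4 ] z mid-range 194.0733302918752 180.807461073333 207.33919951041742
side 98 (-10, -6) 30 mean [ -7.19  98.71 193.27] z mid-range 193.88202496294792 180.807461073333 206.95658885256285
side 98 (-13, -4) 38 mean [ -6.75  98.07 194.77] z mid-range 194.0733302918752 180.807461073333 207.33919951041742
side -98 (-11, -5) 45 mean [ -7.59 -96.35 236.48] z mid-range 235.86137640115277 229.87710503923225 241.84564776307332
side -98 (-10, -6) 41 mean [ -7.68 -95.91 236.11] z mid-range 235.86137640115277 229.87710503923225 241.84564776307332
side -98 (-13, -4) 48 mean [ -7.4  -96.9  236.54] z mid-range 235.86137640115277 229.87710503923225 241.84564776307332
side lip 147 193.05163446134054 193.04347286956687 0.4362946591403139
sill (12) 13.424310063676892
top 98 (-11, -5) 20 mean [ -7.48  96.53 193.9 ] z mid-range 191.9917511970828 180.26520707956718 203.7182953145984
top 98 (-10, -6) 19 mean [ -7.6   96.56 194.62] z mid-range 192.99575734529117 182.27321937598396 203.7182953145984
top 98 (-13, -4) 24 mean [ -7.    95.78 194.31] z mid-range 192.48160197117105 180.26520707956718 204.69799686277491
top -98 (-11, -5) 17 mean [ -8.14 -96.68 238.38] z mid-range 238.41225459204574 231.85077718570258 244.9737319983889
top -98 (-10, -6) 17 mean [ -8.14 -96.68 238.38] z mid-range 238.41225459204574 231.85077718570258 244.9737319983889
top -98 (-13, -4) 20 mean [ -7.92 -96.73 238.71] z mid-range 238.41225459204574 231.85077718570258 244.9737319983889
top lip 123 193.3540275112846 193.19137009620752 2.2112332871843523
sill (12) 20.11673287133864
```

Window stands at ~193 mm against ~194 mm for the diamond's middle; good. Now the button.

```bash
python3 -c "
from h import *
to(-92,23.6,70); box(0,0,-10)"
```

```text
18.3 q [-0.9787 -0.0311  1.9589  0.8609  0.7667  0.2069] p [ 0.4452 -0.3413  0.2677] box mm [-164.2128    7.6856  267.7059] f box [0.1978 0.1566 0.0523] toolz [ 0.725  -0.1352 -0.6753]
shift [-0.4811 -0.1294  0.9304]
18.3 q [-0.9787 -0.0311  1.9589  0.8609  0.7667  0.2069] p [ 0.4452 -0.3413  0.2677] box mm [-164.2128    7.6856  267.7059] f box [0.1978 0.1566 0.0523] toolz [ 0.725  -0.1352 -0.6753]
shift for box-axes move [-0.0368 -0.0024  0.0338]
```

>>> carry_out(
  motion=[
    [[-0.1,-0.03,0.19],0],
    [[-0.2,-0.05,0.38],0],
    [[-0.3,-0.08,0.57],0],
    [[-0.4,-0.1,0.76],0],
    [[-0.48,-0.13,0.93],0],
    [[-0.48,-0.13,0.93],0],
    [[-0.48,-0.13,0.93],0],
    [[-0.48,-0.13,0.93],0],
  ],
)

```text
time_s: 19.1
ee_pos: [0.5192, -0.3356, 0.0725]
eef_rot: [3.069, -0.829, -0.088]
force: [0.4, -0.5, -0.6]
grip_width: 0.0003
grip_force: 0.0
```

```bash
python3 -c "
from h import *
to(-92,23.6,44); box(0,0,-10)
im,d=camera('side');cv2.imwrite('pics/a4.png',cv2.resize(im[200:310,260:380],None,fx=5,fy=5,interpolation=2))"
```

```text
19.1 q [-0.8302  0.4002  1.9979  1.5233  0.4605 -0.4815] p [ 0.5192 -0.3356  0.0725] box mm [-91.6616  23.0462  72.5022] f box [ 0.4765 -0.4158 -0.616 ] toolz [ 0.7263 -0.1366 -0.6736]
shift [-0.1062 -0.0097  0.0946]
19.1 q [-0.8302  0.4002  1.9979  1.5233  0.4605 -0.4815] p [ 0.5192 -0.3356  0.0725] box mm [-91.6616  23.0462  72.5022] f box [ 0.4765 -0.4158 -0.616 ] toolz [ 0.7263 -0.1366 -0.6736]
shift for box-axes move [-0.0369 -0.0024  0.0337]
```

View pics/a4.png

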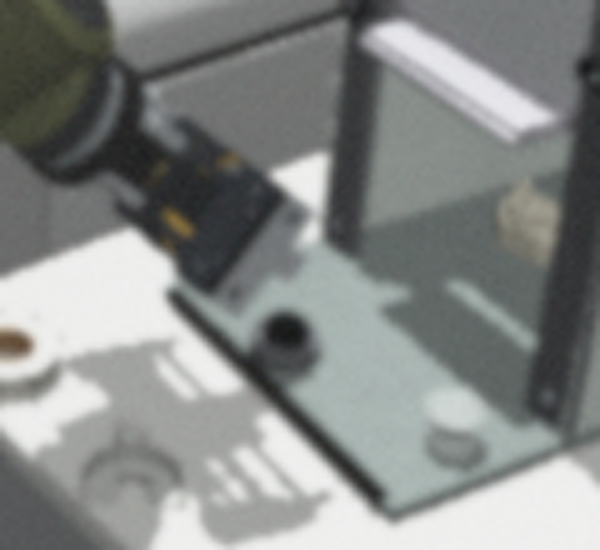

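The tool is poised above the button (crop 285,330), dish and tape clear.

>>> carry_out(
  motion=[
    [[-0.05,-0.004,0.045],0],
    [[-0.1,-0.008,0.09],0],
    [[-0.12,-0.009,0.107],0],
    [[-0.135,-0.01,0.122],0],
    [[-0.135,-0.01,0.122],0],
  ],
)

```text
time_s: 19.65
ee_pos: [0.5189, -0.335, 0.0347]
eef_rot: [3.071, -0.828, -0.089]
force: [-2.3, 1.4, 4.3]
grip_width: 0.0002
grip_force: 2.3
```

```bash
python3 -c "
from h import *
st()"
```

```text
19.65 q [-0.8297  0.4835  2.0021  1.6971  0.4635 -0.6749] p [ 0.5189 -0.335   0.0347] box mm [-91.9845  23.5579  34.6851] f box [-2.4217  1.0557  4.2775] toolz [ 0.7257 -0.136  -0.6745]
```

>>> carry_out(
  motion=[
    [[-0.008,0,0.007],0],
    [[-0.015,-0.001,0.014],0],
    [[-0.015,-0.001,0.014],0],
  ],
)

```text
time_s: 19.95
ee_pos: [0.5205, -0.3358, 0.0334]
eef_rot: [3.069, -0.834, -0.087]
force: [2.5, -0.1, 15.4]
grip_width: 0.0005
grip_force: 7.6
```

Force jumped to 15 N with hardly more travel, so the button is on its stop. Now releasing.

>>> carry_out(
  motion=[
    [[0,0,0],0],
    [[0.02,0.001,-0.019],0],
    [[0.05,0.003,-0.046],0],
    [[0.1,0.006,-0.09],0],
    [[0.1,0.006,-0.3],0],
    [[0.1,0.006,-0.55],0],
    [[0.1,0.006,-0.8],0],
    [[0.1,0.006,-0.8],0],
    [[0.1,0.006,-0.8],0],
  ],
)

```text
time_s: 20.85
ee_pos: [0.416, -0.316, 0.1539]
eef_rot: [3.068, -0.829, -0.088]
force: [-0.5, -0.1, -0.5]
grip_width: 0.0005
grip_force: 0.0
```

```bash
python3 -c "
from h import *
st(); a=measure('side');b=measure('top')
im,d=camera('side')
r=finder.pinpoint('side','start_top')
for k in r[:2]: print(k['conf'],k['location'],at_depth('side',k['location'],d))
for q in('dappen_1','indicator_tape','impression_tray'):
  for k in finder.pinpoint('side',q)[:1]: print(q,k['conf'],k['location'])
"
```

```text
20.85 q [-1.0068  0.0612  2.1745  1.1855  0.6216 -0.2289] p [ 0.416  -0.316   0.1539] box mm [-196.4912   28.8877  153.9399] f box [-0.4526 -0.1874 -0.5166] toolz [ 0.7259 -0.138  -0.6738]
side lip top mm 192.9352168673728 259 mode 0.192 y [-0.0568  0.055 ]
  diamond face 195.2907484395711 42
top lip top mm 193.1191215156098 153 mode 0.192 y [-0.0568  0.0546]
  diamond face 196.8355341685922 16
0.69 [283.6, 292.6] [ 0.381  -0.351   0.0045]
0.61 [316.4, 262.7] [ 0.5207 -0.3282  0.0341]
dappen_1 0.48 [348.8, 290.9]
indicator_tape 0.71 [260.8, 274.6]
impression_tray 0.66 [286.5, 290.2]
```

The button is back up at 34 mm, the window is still at 193 mm, and nothing else has moved. Handing in.

```bash
python3 -c "
from h import *
print(ctrl.hand_in())"
```

```text
the job is handed in; nothing more can be done
None
```

The job is handed in: the lip's top stands at about 193 mm, roughly 1 mm below my reading of the diamond's middle (about 194 mm), and the start button was then pressed to its stop and came back up. To get the fingers under the lip I tilted the tool about 47° by repeatedly commanding poses just out of reach, since the move call itself has no tilt.

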